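# Bar a small vacuum pump over compression and brake it

### The job

Park the little vacuum pump: by the black crank knob on its flywheel turn the wheel slowly clockwise (seen from above) until you feel the resistance climb to its peak and give way, and stop just past it, about 20 degrees beyond the peak, keeping hold so that the wheel does not fly over. Let go of the knob and then slide the brake shoe fully home towards the wheel's rim, leaving the flux tin, the battery pack and the tape roll where they are.

Things in the scene. Friction and masses are not known exactly. Their poses are not given: they have to be found in the camera images.
- wheel_center (a point): Centre of the top face of the steel flywheel (124 mm diameter, 16 mm thick, upright axis), 60 mm above the desk; the hub nut rises 11 mm more. It tops a round finned grey pump body on a 150 x 225 mm aluminium base plate fixed to the desk. Axes are the pump's: two brass hose barbs point to +x, the brake lies on the -y side; the pump is turned at most 0.4 rad from straight.
- crank_knob (a point): Grasp point of the crank knob, 83 mm above the desk on its axis: upright round black plastic, 18 mm diameter, top at 99.5 mm, wheel face below at 61 mm, 45 mm from the wheel's axis. It spins freely on its pin, so a gripper holding it may keep its orientation while going round. Free-running drag at the knob is 0.5 to 1.5 N. It must never go faster than 3 rad/s round the wheel's axis.
- flywheel (a joint): Wheel angle (rad), growing clockwise from above; starts in 0 to 0.5, never to be turned back below -0.3. At an invisible angle, new every time (crest 0.8 to 2.9 past the start), compression acts: the force at the knob grows over 0.35 rad to a peak of 7 to 12 N, at the crest it turns to a forward pull of 2 to 6 N for 0.2 rad, then to an even drag of 1 to 3 N.
- valve_stem (a joint): Shift (m) of the pump's valve stem, hidden in the pump body, worked by the wheel's cam: 0 idle, about 0.0007 at the crest, about 0.0004 in the parking zone (0.2 to 0.5 rad past the crest, where the wheel stays when let go), 0 again when overrun beyond. Let go before the crest, the wheel springs back. The reading's noise is as large as the shift itself.
- brake_tab (a point): Middle of the brake's upright steel tab, 78 mm above the desk: 24 mm wide (pump's x), 12 mm thick (pump's y), top at 93 mm, free all round down to 60 mm (shoe carrier below that on the wheel's side). It stands on a slide on the pump's -y side, with a rubber shoe towards the wheel's rim.
- brake (a joint): Brake slide (m): 0 = fully back, 0.020 = fully home with the shoe on the rim; it moves along the pump's +y, towards the wheel's axis, with about 2.5 N of friction, and stays where it is left. It starts between 0 and 0.005.
- flux_tin: Bystander: round flux tin with amber lid, 50 mm diameter, 22 mm tall; origin at its underside.
- battery_pack: Bystander: blue battery pack lying flat, 34 x 100 x 24 mm; origin at its underside.
- tape_roll: Bystander: black roll of tape lying flat, 64 mm diameter, 18 mm tall; origin at its underside.

How it is judged:
By the outcome, as a careful person would: the job done as asked, in the order asked, and still so for the second after the job is handed in, with the robot touching nothing.
It also fails if it takes over 67 s, if anything falls off the work surface, if the arm or the gripper's body presses on something with over 40 N, if the wrist force passes 120 N, or if a joint passes its speed limit or range.

### The arm

A 6-joint arm with a two-finger parallel gripper is mounted at the origin on a cart in front of the work surface, level with it; the furniture and walls round the work are solid. World frame = base frame: x ahead of the robot, y to its left, z up, the work surface at z = 0. Lengths are in mm, angles in rad, forces in N, time in s.
With the tool pointing down it reaches from about 400 to 925 mm from the base axis. Payload 12.5 kg.
Tool frame: the origin (TCP) lies at the very end of the fingers, on their centre line; the grasp point (between the pads) lies 19 mm behind it; z points along the fingers, x is the direction in which the jaws open and shut, and the axes are right-handed (so a half turn about z gives the same grasp; the last joint's range is limited). The gripper opens to 95 mm and grips with 3 to 60 N. Pads are 20 mm wide; open, the fingers measure 119 mm over their backs; the gripper's body (75 mm by 180 mm) begins 59 mm behind the grasp point.
Start: joints at [1.212, 0.491, 1.559, -0, 1.092, -0.106], TCP at [156.304, 605.158, 214.661] pointing down, gripper open.
Joint ranges: [-3.1, 3.1], [-0.84, 2.19], [0.05, 2.79], [-1.13, 4.28], [0.06, 2.93], [-2.69, 2.69]. Speed limits (rad/s): [2.22, 2.22, 2.79, 3.14, 3.14, 3.14].

### API

Orientations are given as [roll, pitch, yaw] about the fixed x, y, z axes, in that order (R = Rz(yaw) Ry(pitch) Rx(roll)).
In Python, from cell import env gives the robot as it stands.
- The arm moves only by the tool arm_command, never from a script. Its argument "motion" is one flat list of numbers, 7 for each row, row after row: the opening, from -1 (shut) to 1 (fully open), then the shift along the tool's x, y, z in mm, then the turn, a rotation vector about the tool's x, y, z in degrees. In form: [fingers, dx, dy, dz, rx, ry, rz, fingers, dx, dy, dz, rx, ry, rz, ...]. A call has 1 to 20 rows; each row is the pose to reach, as a shift and turn from the pose commanded when the call began, along the tool's axes at that moment; what a row does not reach only later rows make up. A row lasts 1/10 s, in which the tool goes at most 50 mm and 8.59 degrees, less where a joint would pass 70% of its speed; a pose out of reach is approached as far as the arm can. A call with a gripper value outside its range is refused whole. The fingers move at their own pace and stop on an object; the grip force is fixed at half the most. Time passes only in rows, so rows that repeat a pose let the fingers close. It gives the time, the measured TCP pose, the force and the opening at its end, in the units of the state.
- env.state(): the state, without advancing time (a new reading comes with each control period).
- env.read_camera(name): name is "scene" or "top" or "wrist"; returns (picture, depth): 480x640x3 uint8, red, green, blue; 480x640 float32, mm along the optical axis (not along the pixel's ray), 0 where there is no reading.
- env.calibration(name): a dict with "fx", "fy", "cx", "cy" (pixels), "cam_to_world" (4x4, takes a point from camera to world coordinates). Camera axes: x right, y down, z forward; pixel columns grow to the right and rows downward; lengths in mm; the calibration is good to about 2 mm. A picture is of the moment at which its call begins: read the wrist's pose just before it. calibration takes no time and is no camera call; for the wrist camera it gives the pose at the moment of the call.
- env.job_done(): hands the job in, once; it reports no verdict.
Trained networks look in the newest picture that a camera, given by its name, has taken for a name from the list of things; names that differ only in an ending like _2 or _b are one class to them, and where a whole thing is asked for, a point or a joint stands for the part that bears it (a point fixed in the world has none). Each returns a list of dicts, best first, with "confidence" (0 to 1); they miss things now and then, are a little off and sometimes report something else, mostly with a low value. They report only what shows in the picture. A call takes as long as a camera call.
- env.recognise(camera, label): "location" ([column, row] in pixels, amid what is visible of it).
- env.silhouettes(camera, label): "region" (480x640 bool, what is visible of it) and "location" ([column, row] in pixels, amid what is visible of it).
- env.spot_point(camera, label): "location" ([column, row] in pixels: a listed point, or the origin of a listed thing).
The state is a dict: "t": time; "joints": joint angles; "qvel": joint speeds; "tau": joint torques, N m; "eef_pos": TCP position; "tcp_rot": TCP orientation; "ft_force": force on the tool from outside, world axes, zero at the start; "moment": the same for the moment, N m; "opening": opening from 0.0 (shut) to 1.0 (fully open).
Only numpy, scipy, OpenCV 4.12 (cv2) and the standard library are available. Lean on these libraries where they do the work, as an engineer would, in place of code of your own. Each camera call takes 0.05 s, during which the arm holds its last target.

## Working session

There is one attempt and no reset: what is moved stays moved. The work goes in short steps, Python scripts to look and compute and a tool call to move; the robot and the scene stay as the last step left them, time stands still between calls to the robot, and variables do not carry over. Pictures are saved under pics/ and viewed, and the job is handed in when it is done.

Besides the shell and the picture viewer there is one more tool, called after "Request:" by a JSON object that holds its "fn" and its "kwargs", one argument or row to a line. arm_command: Moves the arm, as the interface text tells. Its arguments: {"type":"object","properties":{"motion":{"type":"array","items":{"type":"number"}}},"required":["motion"]}

```bash
ls; mkdir -p pics
cat > h.py <<'E'
import numpy as np, cv2
from cell import env
def px2w(cam,uv,z=None,depth=None,c=None):
    c=c or env.calibration(cam); T=np.array(c["cam_to_world"])
    d=np.array([(uv[0]-c["cx"])/c["fx"],(uv[1]-c["cy"])/c["fy"],1.0])
    r=T[:3,:3]@d; o=T[:3,3]
    if z is not None: return o+r*(z-o[2])/r[2]
    return o+r*depth
def save(n,im): cv2.imwrite("pics/"+n+".png",im[:,:,::-1])
E
python3 - <<'E'
from h import *
s=env.state(); print({k:np.round(v,3).tolist() for k,v in s.items()})
Z=dict(wheel_center=60,crank_knob=83,brake_tab=78,flux_tin=0,battery_pack=0,tape_roll=0)
for cam in ["top","scene"]:
    im,d=env.read_camera(cam); save(cam+"0",im)
    for l,z in Z.items():
        for r in env.spot_point(cam,l)[:2]:
            print(cam,l,round(r["confidence"],2),np.round(r["location"],1),np.round(px2w(cam,r["location"],z=z),1))
E
```

```text
pics
{'t': 0.0, 'joints': [1.212, 0.492, 1.559, 0.0, 1.092, -0.106], 'qvel': [-0.001, -0.001, 0.001, -0.0, 0.001, 0.001], 'tau': [-0.003, -61.263, -25.816, 0.069, 0.048, -0.0], 'eef_pos': [156.207, 604.915, 214.074], 'tcp_rot': [-3.141, 0.001, 1.318], 'ft_force': [0.507, 0.042, -0.704], 'moment': [0.035, -0.01, -0.029], 'opening': 1.001}
top wheel_center 0.93 [341.9 277.1] [519.7 152.1  60. ]
top wheel_center 0.51 [219.9 317.5] [440.  373.6  60. ]
top crank_knob 0.56 [330.5 296.8] [480.4 173.7  83. ]
top brake_tab 0.87 [400.  281.4] [512.1  46.9  78. ]
top flux_tin 0.98 [220.  317.9] [442.8 381.8   0. ]
top battery_pack 0.91 [210.4 241.4] [592.  408.7   0. ]
top tape_roll 0.84 [316. 180.] [724.  203.5   0. ]
scene wheel_center 0.79 [303.9 289.6] [520.1 155.5  60. ]
scene crank_knob 0.75 [274.7 282.8] [481.2 174.3  83. ]
scene brake_tab 0.63 [339.7 342. ] [506.2  42.3  78. ]
scene flux_tin 0.74 [200.9 238.9] [449.4 390.5   0. ]
scene battery_pack 0.92 [265.9 204.6] [592.2 406.5   0. ]
scene tape_roll 0.98 [388.7 246.9] [723.2 194.    0. ]
```

View pics/top0.png

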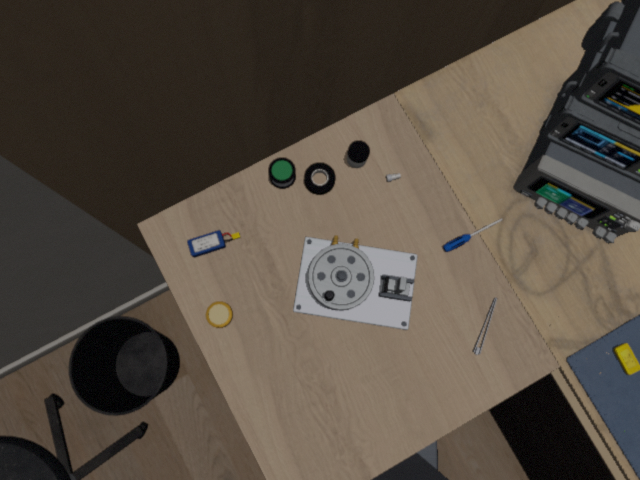

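View pics/scene0.png

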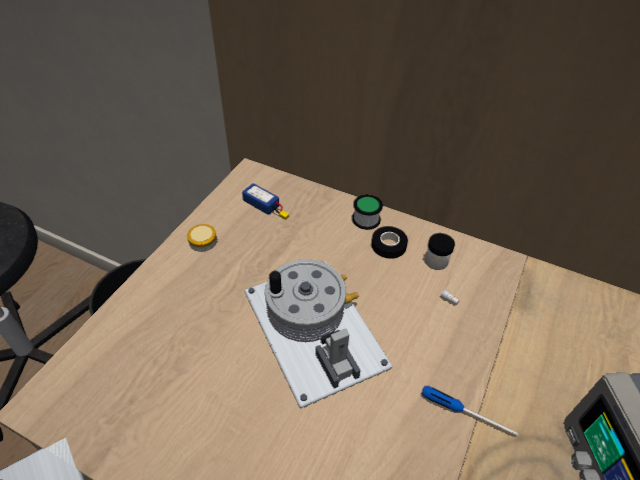

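Request:
{"fn": "arm_command", "kwargs": {
  "motion": [-0.16,-336,421,14,0,0,-14.5,-0.16,-336,421,14,0,0,-14.5,-0.16,-336,421,14,0,0,-14.5,-0.16,-336,421,14,0,0,-14.5,-0.16,-336,421,14,0,0,-14.5,-0.16,-336,421,14,0,0,-14.5,-0.16,-336,421,14,0,0,-14.5,-0.16,-336,421,14,0,0,-14.5,-0.16,-336,421,14,0,0,-14.5,-0.16,-336,421,14,0,0,-14.5,-0.16,-336,421,14,0,0,-14.5,-0.16,-336,421,14,0,0,-14.5,-0.16,-336,421,14,0,0,-14.5,-0.16,-336,421,14,0,0,-14.5]
}}

```text
t: 2.1
eef_pos: [479.3, 175.2, 200.7]
tcp_rot: [-3.141, -0.0, 1.572]
ft_force: [-0.4, 0.7, -0.3]
opening: 0.418
```

Run:
```python
from h import *
s=env.state(); print({k:np.round(s[k],3).tolist() for k in ["t","joints","eef_pos","tcp_rot","ft_force","opening"]})
Z=dict(wheel_center=60,crank_knob=83,brake_tab=78)
c=env.calibration("wrist"); print(np.round(np.array(c["cam_to_world"]),3).tolist(),c["fx"])
im,d=env.read_camera("wrist"); save("w1",im); np.save("w1d.npy",d)
for l,z in Z.items():
        for r in env.spot_point("wrist",l)[:2]:
            print(l,round(r["confidence"],2),np.round(r["location"],1),np.round(px2w("wrist",r["location"],z=z,c=c),1))
```

```text
{'t': 2.1, 'joints': [0.221, 0.346, 1.853, 0.0, 0.943, -1.351], 'eef_pos': [479.327, 175.169, 200.68], 'tcp_rot': [-3.141, -0.0, 1.572], 'ft_force': [-0.401, 0.726, -0.264], 'opening': 0.418}
[[-0.0, 0.966, 0.258, 405.976], [1.0, 0.0, -0.0, 174.955], [-0.001, 0.258, -0.966, 371.51], [0.0, 0.0, 0.0, 1.0]] 351.77904376644545
wheel_center 0.68 [296.3 271.7] [521.2 153.2  60. ]
crank_knob 0.73 [322.3 238.3] [482.6 177.4  83. ]
brake_tab 0.8 [170.4 261.2] [504.8  44.   78. ]
```

View pics/w1.png

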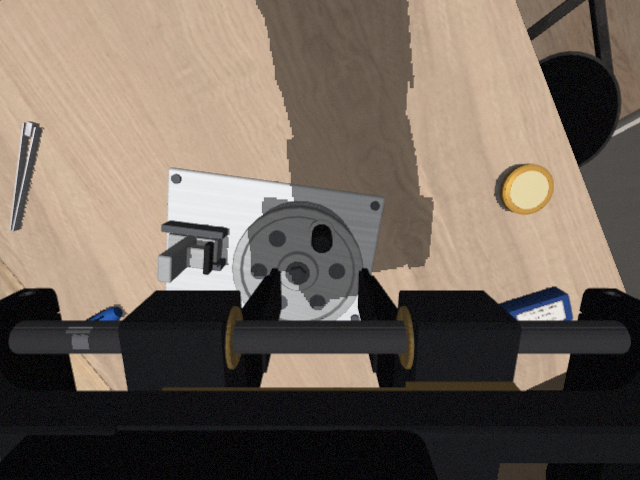

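```bash
cat >> h.py <<'E'
def cloud(cam,d,c):
    v,u=np.mgrid[0:480,0:640]; T=np.array(c["cam_to_world"])
    P=np.stack([(u-c["cx"])/c["fx"]*d,(v-c["cy"])/c["fy"]*d,d],-1)@T[:3,:3].T+T[:3,3]
    P[d<=0]=np.nan; return P
E
python3 - <<'E'
from h import *
from scipy.optimize import least_squares
c=env.calibration("wrist"); d=np.load("w1d.npy"); P=cloud("wrist",d,c)
x,y,z=P[...,0],P[...,1],P[...,2]
m=(np.hypot(x-482,y-176)<18)&(z>93)&(z<105); print("knob top",m.sum(),np.round([x[m].mean(),y[m].mean(),z[m].mean(),np.ptp(x[m]),np.ptp(y[m]),(x[m].min()+x[m].max())/2,(y[m].min()+y[m].max())/2],1))
m=(np.hypot(x-506,y-45)<25)&(z>88)&(z<100); print("tab top",m.sum(),np.round([x[m].mean(),y[m].mean(),z[m].mean(),np.ptp(x[m]),np.ptp(y[m])],1))
if m.sum(): print(cv2.minAreaRect(np.stack([x[m],y[m]],1).astype(np.float32)))
m=(np.hypot(x-521,y-153)<75)&(z>55)&(z<64); print("wheel",m.sum(),z[m].mean())
# outline: for angle bins outermost pts
a=np.arctan2(y[m]-153,x[m]-521); r=np.hypot(x[m]-521,y[m]-153); pts=[]
for k in np.linspace(-np.pi,np.pi,73):
    q=abs(a-k)<0.04
    if q.sum()>20 and r[q].max()>52:
        rr=r[q].max(); pts.append((521+rr*np.cos(k),153+rr*np.sin(k)))
pts=np.array(pts)
f=least_squares(lambda p:np.hypot(pts[:,0]-p[0],pts[:,1]-p[1])-p[2],[521,153,62],loss="soft_l1"); print(len(pts),f.x, np.round(f.fun,1))
f=least_squares(lambda p:np.hypot(pts[:,0]-p[0],pts[:,1]-p[1])-62,[521,153],loss="soft_l1"); print(f.x)
# hub nut
m=(np.hypot(x-521,y-153)<18)&(z>67)&(z<76);print("nut",m.sum(),x[m].mean(),y[m].mean(),z[m].mean())
E
```

```text
knob top 372 [481.2 177.   99.2  17.   17.2 482.1 176.9]
tab top 446 [505.4  46.3  93.1  25.   13.8]
((506.39874267578125, 45.45798110961914), (12.243350982666016, 24.540271759033203), 82.0853500366211)
wheel 9991 58.32223570760654
63 [519.56980194 154.50778427  60.46049757] [-0.9 -0.5 -0.2 -0.6 -0.1 -0.3 -0.4  0.1 -0.5  0.   0.3 -0.   0.2  0.3
  0.1  0.8  0.3  0.9  1.   0.9  1.   0.9 -0.5  0.2  1.1 -5.6 -5.9 -6.2
 -7.2 -6.5 -5.6 -4.7 -2.5  0.9  2.2  1.6  1.7  2.3  2.5  1.4  1.  -0.7
 -1.6 -2.8 -0.7  0.4  0.9  0.7  0.7  0.5  0.5  0.5  0.1  0.2  0.1 -0.3
 -0.1 -0.3 -0.3 -0.3 -0.7 -0.5 -0.4]
[520.94720325 154.44569653]
nut 236 520.5707353347185 154.69793600220035 71.39530362176713
```

Request:
{"fn": "arm_command", "kwargs": {
  "motion": [-0.16,2.2,2,20,0,0,8,-0.16,2.2,2,50,0,0,16,-0.16,2.2,2,80,0,0,24,-0.16,2.2,2,90,0,0,30,-0.16,2.2,2,100,0,0,30,-0.16,2.2,2,110,0,0,30,-0.16,2.2,2,120,0,0,30,-0.16,2.2,2,128,0,0,30,-0.16,2.2,2,132,0,0,30,-0.16,2.2,2,132,0,0,30,-0.16,2.2,2,132,0,0,30]
}}

```text
t: 3.4
eef_pos: [482.0, 176.8, 68.8]
tcp_rot: [3.141, -0.0, 1.048]
ft_force: [-0.0, -0.0, -0.7]
opening: 0.42
```

Run:
```python
from h import *
im,d=env.read_camera("wrist"); save("w2",im)
s=env.state(); print({k:np.round(s[k],3).tolist() for k in ["t","joints","eef_pos","tcp_rot","ft_force","opening"]})
```

```text
{'t': 3.45, 'joints': [0.223, 0.543, 1.973, 0.0, 0.625, -0.825], 'eef_pos': [482.064, 176.798, 68.958], 'tcp_rot': [3.141, -0.0, 1.048], 'ft_force': [-0.605, 1.57, -0.404], 'opening': 0.419}
```

View pics/w2.png

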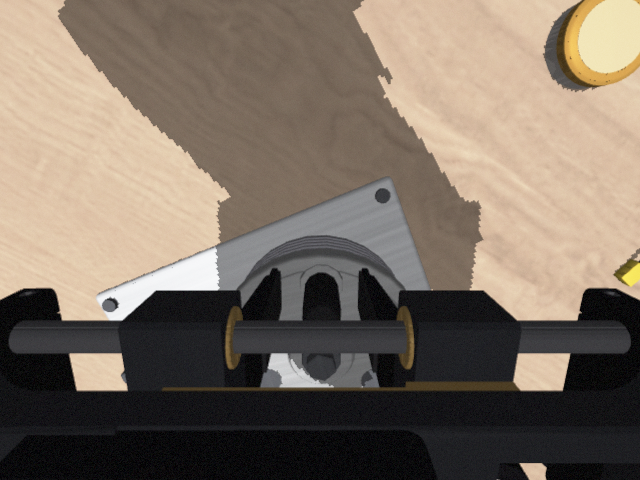

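Request:
{"fn": "arm_command", "kwargs": {
  "motion": [-1,0,0,0,0,0,0,-1,0,0,0,0,0,0,-1,0,0,0,0,0,0,-1,0,0,0,0,0,0,-1,0,0,0,0,0,0,-1,0,0,0,0,0,0,-1,0,0,0,0,0,0]
}}

```text
t: 4.15
eef_pos: [482.0, 176.8, 68.8]
tcp_rot: [3.141, -0.0, 1.047]
ft_force: [-0.4, 0.2, 3.4]
opening: 0.184
```

```bash
cat > s.py <<'E'
from h import *
s=env.state(); C=np.array([520.7,154.5]); y=s["tcp_rot"][2]; f=np.array(s["ft_force"]); p=np.array(s["eef_pos"])[:2]-C
t=np.array([np.cos(y),np.sin(y)]); n=np.array([np.sin(y),-np.cos(y)])
print("t %.2f op %.3f yaw %.2f Ft %.2f Fn %.2f Fz %.2f Mz %.2f | r %.1f ang %.2f turned %.2f"%(s["t"],s["opening"],np.degrees(y),f[:2]@t,f[:2]@n,f[2],s["moment"][2],np.hypot(*p),np.degrees(np.arctan2(p[1],p[0])),150-np.degrees(np.arctan2(p[1],p[0]))))
E
python3 s.py
```

```text
t 4.15 op 0.184 yaw 60.01 Ft -0.04 Fn -0.47 Fz 3.37 Mz -0.07 | r 44.7 ang 150.07 turned -0.07
```

Request:
{"fn": "arm_command", "kwargs": {
  "motion": [-1,1.9,0,0,0,0,2.4,-1,3.8,0.2,0,0,0,4.8,-1,5.6,0.4,0,0,0,7.2,-1,7.5,0.6,0,0,0,9.6,-1,9.4,1,0,0,0,12,-1,11.2,1.4,0,0,0,14.4,-1,13,1.9,0,0,0,16.8,-1,14.8,2.5,0,0,0,19.2,-1,16.6,3.2,0,0,0,21.6,-1,18.3,3.9,0,0,0,24]
}}

```text
t: 5.15
eef_pos: [494.0, 190.8, 68.8]
tcp_rot: [-3.141, 0.001, 0.627]
ft_force: [-2.9, 1.0, 5.2]
opening: 0.181
```

```bash
python3 s.py
```

```text
t 5.15 op 0.181 yaw 35.92 Ft -1.75 Fn -2.50 Fz 5.24 Mz -0.05 | r 45.0 ang 126.39 turned 23.61
```

Request:
{"fn": "arm_command", "kwargs": {
  "motion": [-1,1.6,0,0,0,0,2,-1,3.1,0.1,0,0,0,4,-1,4.7,0.25,0,0,0,6]
}}

```text
t: 5.45
eef_pos: [497.8, 193.4, 68.8]
tcp_rot: [-3.141, 0.001, 0.522]
ft_force: [-3.4, 2.2, 5.7]
opening: 0.181
```

```bash
python3 s.py
```

```text
t 5.45 op 0.181 yaw 29.93 Ft -1.82 Fn -3.59 Fz 5.68 Mz -0.04 | r 45.2 ang 120.44 turned 29.56
```

Request:
{"fn": "arm_command", "kwargs": {
  "motion": [-1,1.6,0,0,0,0,2,-1,3.1,0.1,0,0,0,4,-1,4.7,0.25,0,0,0,6]
}}

```text
t: 5.75
eef_pos: [501.9, 195.7, 68.8]
tcp_rot: [-3.141, 0.001, 0.418]
ft_force: [-3.9, 3.7, 5.6]
opening: 0.186
```

```bash
python3 s.py
```

```text
t 5.75 op 0.186 yaw 23.93 Ft -2.10 Fn -4.93 Fz 5.65 Mz 0.01 | r 45.3 ang 114.46 turned 35.54
```

Request:
{"fn": "arm_command", "kwargs": {
  "motion": [-1,1.6,0,0,0,0,2,-1,3.1,0,0,0,0,4,-1,4.7,0.1,0,0,0,6]
}}

```text
t: 6.05
eef_pos: [506.4, 197.6, 68.8]
tcp_rot: [-3.141, 0.001, 0.313]
ft_force: [-3.3, 3.6, 5.7]
opening: 0.183
```

```bash
python3 s.py
```

```text
t 6.05 op 0.183 yaw 17.93 Ft -2.04 Fn -4.45 Fz 5.69 Mz 0.00 | r 45.5 ang 108.38 turned 41.62
```

Request:
{"fn": "arm_command", "kwargs": {
  "motion": [-1,1.6,0,0,0,0,2,-1,3.1,0,0,0,0,4,-1,4.7,0.1,0,0,0,6]
}}

```text
t: 6.35
eef_pos: [511.0, 199.1, 68.8]
tcp_rot: [-3.141, 0.001, 0.208]
ft_force: [-2.8, 4.8, 4.9]
opening: 0.183
```

```bash
python3 s.py
```

```text
t 6.35 op 0.183 yaw 11.93 Ft -1.79 Fn -5.25 Fz 4.86 Mz 0.01 | r 45.6 ang 102.31 turned 47.69
```

Request:
{"fn": "arm_command", "kwargs": {
  "motion": [-1,1.6,0,0,0,0,2,-1,3.1,0,0,0,0,4,-1,4.7,0.1,0,0,0,6]
}}

```text
t: 6.65
eef_pos: [515.7, 200.0, 68.8]
tcp_rot: [-3.141, 0.0, 0.103]
ft_force: [-2.2, 5.4, 4.4]
opening: 0.182
```

```bash
python3 s.py
```

```text
t 6.65 op 0.182 yaw 5.93 Ft -1.66 Fn -5.63 Fz 4.36 Mz 0.01 | r 45.8 ang 96.26 turned 53.74
```

Request:
{"fn": "arm_command", "kwargs": {
  "motion": [-1,1.6,0,0,0,0,2,-1,3.1,0,0,0,0,4,-1,4.7,0.1,0,0,0,6]
}}

```text
t: 6.95
eef_pos: [520.5, 200.5, 68.8]
tcp_rot: [-3.141, 0.0, -0.001]
ft_force: [-1.8, 6.0, 2.9]
opening: 0.184
```

```bash
python3 s.py
```

```text
t 6.95 op 0.184 yaw -0.08 Ft -1.83 Fn -6.02 Fz 2.88 Mz -0.06 | r 46.0 ang 90.22 turned 59.78
```

Request:
{"fn": "arm_command", "kwargs": {
  "motion": [-1,1.6,-0.1,0,0,0,2,-1,3.1,-0.2,0,0,0,4,-1,4.7,-0.2,0,0,0,6]
}}

```text
t: 7.25
eef_pos: [525.3, 200.5, 68.8]
tcp_rot: [-3.141, 0.0, -0.106]
ft_force: [-0.5, 4.3, 3.2]
opening: 0.181
```

```bash
python3 s.py
```

```text
t 7.25 op 0.181 yaw -6.07 Ft -0.97 Fn -4.26 Fz 3.15 Mz 0.01 | r 46.2 ang 84.27 turned 65.73
```

Request:
{"fn": "arm_command", "kwargs": {
  "motion": [-1,1.6,0,0,0,0,2,-1,3.1,0,0,0,0,4,-1,4.7,0.1,0,0,0,6]
}}

```text
t: 7.55
eef_pos: [530.1, 199.9, 68.8]
tcp_rot: [-3.141, -0.0, -0.211]
ft_force: [-0.8, 3.8, 2.8]
opening: 0.18
```

```bash
python3 s.py
```

```text
t 7.55 op 0.180 yaw -12.07 Ft -1.60 Fn -3.50 Fz 2.79 Mz 0.02 | r 46.4 ang 78.32 turned 71.68
```

Request:
{"fn": "arm_command", "kwargs": {
  "motion": [-1,1.6,0,0,0,0,2,-1,3.1,0.1,0,0,0,4,-1,4.7,0.2,0,0,0,6]
}}

```text
t: 7.85
eef_pos: [534.8, 198.8, 68.8]
tcp_rot: [-3.14, -0.0, -0.316]
ft_force: [0.3, 5.4, 2.1]
opening: 0.183
```

```bash
python3 s.py
```

```text
t 7.85 op 0.183 yaw -18.08 Ft -1.35 Fn -5.25 Fz 2.07 Mz -0.04 | r 46.5 ang 72.38 turned 77.62
```

Request:
{"fn": "arm_command", "kwargs": {
  "motion": [-1,1.6,0,0,0,0,2,-1,3.1,0.1,0,0,0,4,-1,4.7,0.2,0,0,0,6]
}}

```text
t: 8.15
eef_pos: [539.4, 197.3, 68.8]
tcp_rot: [-3.14, -0.0, -0.42]
ft_force: [-0.0, 4.5, 1.8]
opening: 0.184
```

```bash
python3 s.py
```

```text
t 8.15 op 0.184 yaw -24.07 Ft -1.86 Fn -4.09 Fz 1.80 Mz 0.05 | r 46.7 ang 66.45 turned 83.55
```

Request:
{"fn": "arm_command", "kwargs": {
  "motion": [-1,1.6,0,0,0,0,2,-1,3.1,0.1,0,0,0,4,-1,4.7,0.2,0,0,0,6]
}}

```text
t: 8.45
eef_pos: [543.8, 195.3, 68.8]
tcp_rot: [-3.14, -0.001, -0.525]
ft_force: [0.4, 6.2, 1.2]
opening: 0.182
```

```bash
python3 s.py
```

```text
t 8.45 op 0.182 yaw -30.08 Ft -2.71 Fn -5.57 Fz 1.16 Mz -0.07 | r 46.9 ang 60.50 turned 89.50
```

Request:
{"fn": "arm_command", "kwargs": {
  "motion": [-1,1.6,0,0,0,0,2,-1,3.1,0.1,0,0,0,4,-1,4.7,0.2,0,0,0,6]
}}

```text
t: 8.75
eef_pos: [547.9, 192.8, 68.8]
tcp_rot: [-3.139, -0.001, -0.63]
ft_force: [1.8, 6.5, 0.7]
opening: 0.184
```

```bash
python3 s.py
```

```text
t 8.75 op 0.184 yaw -36.08 Ft -2.33 Fn -6.32 Fz 0.74 Mz 0.01 | r 47.0 ang 54.62 turned 95.38
```

Request:
{"fn": "arm_command", "kwargs": {
  "motion": [-1,1.6,-0.1,0,0,0,2,-1,3.1,-0.1,0,0,0,4,-1,4.7,0,0,0,0,6]
}}

```text
t: 9.05
eef_pos: [551.8, 190.0, 68.8]
tcp_rot: [-3.139, -0.001, -0.734]
ft_force: [2.4, 5.3, 1.4]
opening: 0.181
```

```bash
python3 s.py
```

```text
t 9.05 op 0.181 yaw -42.08 Ft -1.76 Fn -5.53 Fz 1.39 Mz -0.05 | r 47.1 ang 48.79 turned 101.21
```

Not ramping yet (2.7/2.3/1.8 N is noise).

Request:
{"fn": "arm_command", "kwargs": {
  "motion": [-1,1.6,0,0,0,0,2,-1,3.1,0.1,0,0,0,4,-1,4.7,0.1,0,0,0,6]
}}

```text
t: 9.35
eef_pos: [555.3, 186.7, 68.8]
tcp_rot: [-3.139, -0.001, -0.839]
ft_force: [2.9, 5.4, 0.4]
opening: 0.184
```

```bash
python3 s.py
```

```text
t 9.35 op 0.184 yaw -48.07 Ft -2.12 Fn -5.79 Fz 0.35 Mz -0.01 | r 47.3 ang 42.93 turned 107.07
```

Request:
{"fn": "arm_command", "kwargs": {
  "motion": [-1,1.6,0,0,0,0,2,-1,3.1,0.1,0,0,0,4,-1,4.7,0.1,0,0,0,6]
}}

```text
t: 9.65
eef_pos: [558.5, 183.1, 68.8]
tcp_rot: [-3.139, -0.0, -0.944]
ft_force: [3.7, 5.4, 0.2]
opening: 0.181
```

```bash
python3 s.py
```

```text
t 9.65 op 0.181 yaw -54.08 Ft -2.20 Fn -6.12 Fz 0.18 Mz 0.01 | r 47.4 ang 37.09 turned 112.91
```

Request:
{"fn": "arm_command", "kwargs": {
  "motion": [-1,1.6,0,0,0,0,2,-1,3.1,0,0,0,0,4,-1,4.7,0,0,0,0,6]
}}

```text
t: 9.95
eef_pos: [560.8, 180.1, 68.9]
tcp_rot: [-3.139, 0.001, -1.049]
ft_force: [-0.8, 13.2, 2.1]
opening: 0.18
```

```bash
python3 s.py
```

```text
t 9.95 op 0.180 yaw -60.10 Ft -11.84 Fn -5.87 Fz 2.12 Mz 0.01 | r 47.5 ang 32.55 turned 117.45
```

Request:
{"fn": "arm_command", "kwargs": {
  "motion": [-1,1.6,0,0,0,0,2,-1,3.1,0,0,0,0,4,-1,4.7,0.1,0,0,0,6]
}}

```text
t: 10.25
eef_pos: [562.8, 176.6, 68.8]
tcp_rot: [-3.139, 0.002, -1.154]
ft_force: [-0.8, 17.4, 2.5]
opening: 0.181
```

```bash
python3 s.py
```

```text
t 10.25 op 0.181 yaw -66.10 Ft -16.21 Fn -6.27 Fz 2.47 Mz -0.01 | r 47.5 ang 27.73 turned 122.27
```

```bash
python3 - <<'E'
from h import *
im,d=env.read_camera("wrist"); save("w3",im)
im,d=env.read_camera("scene"); save("s3",im)
s=env.state(); print({k:np.round(s[k],3).tolist() for k in ["t","joints","tau","eef_pos","tcp_rot","ft_force","moment","opening"]})
E
python3 s.py
```

```text
{'t': 10.35, 'joints': [0.191, 0.621, 1.784, 0.003, 0.735, 1.341], 'tau': [-7.212, -60.831, -16.017, -2.139, 0.821, 0.4], 'eef_pos': [562.932, 176.386, 68.898], 'tcp_rot': [-3.139, 0.002, -1.153], 'ft_force': [1.056, 12.4, 1.9], 'moment': [2.22, -0.084, 0.02], 'opening': 0.182}
t 10.35 op 0.182 yaw -66.08 Ft -10.91 Fn -5.99 Fz 1.90 Mz 0.02 | r 47.6 ang 27.40 turned 122.60
```

View pics/w3.png

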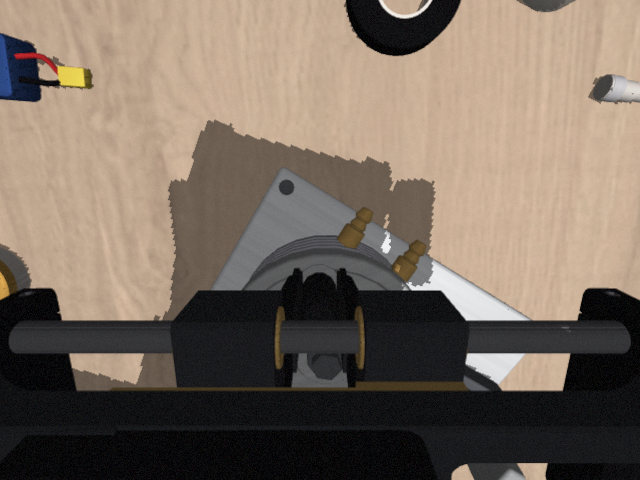

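View pics/s3.png

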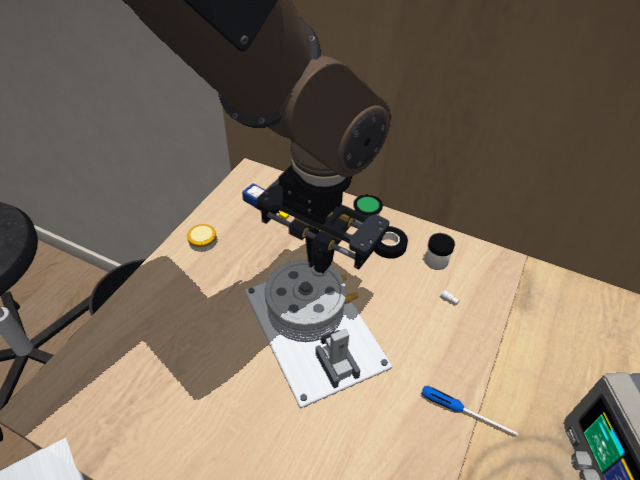

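Request:
{"fn": "arm_command", "kwargs": {
  "motion": [-1,0.8,0,0,0,0,1,-1,1.6,0,0,0,0,2,-1,2.4,0,0,0,0,3]
}}

```text
t: 10.65
eef_pos: [563.9, 174.4, 68.9]
tcp_rot: [-3.139, 0.002, -1.205]
ft_force: [1.2, 17.4, 1.5]
opening: 0.181
```

```bash
python3 s.py
```

```text
t 10.65 op 0.181 yaw -69.05 Ft -15.84 Fn -7.38 Fz 1.48 Mz 0.00 | r 47.6 ang 24.72 turned 125.28
```

Request:
{"fn": "arm_command", "kwargs": {
  "motion": [-1,0.8,0,0,0,0,1,-1,1.6,0,0,0,0,2,-1,2.4,0,0,0,0,3]
}}

```text
t: 10.95
eef_pos: [564.9, 172.2, 68.9]
tcp_rot: [-3.139, 0.002, -1.257]
ft_force: [1.5, 13.9, 1.4]
opening: 0.184
```

```bash
python3 s.py
```

```text
t 10.95 op 0.184 yaw -72.04 Ft -12.74 Fn -5.75 Fz 1.36 Mz -0.07 | r 47.6 ang 21.81 turned 128.19
```

Request:
{"fn": "arm_command", "kwargs": {
  "motion": [-1,0.8,0,0,0,0,1,-1,1.6,0,0,0,0,2,-1,2.4,0,0,0,0,3]
}}

```text
t: 11.25
eef_pos: [565.8, 169.9, 68.9]
tcp_rot: [-3.139, 0.002, -1.31]
ft_force: [3.0, 13.7, -0.1]
opening: 0.184
```

```bash
python3 s.py
```

```text
t 11.25 op 0.184 yaw -75.04 Ft -12.50 Fn -6.41 Fz -0.07 Mz -0.00 | r 47.7 ang 18.82 turned 131.18
```

Request:
{"fn": "arm_command", "kwargs": {
  "motion": [-1,0.8,0,0,0,0,1,-1,1.6,0,0,0,0,2,-1,2.4,0,0,0,0,3]
}}

```text
t: 11.55
eef_pos: [567.0, 166.3, 68.9]
tcp_rot: [-3.138, 0.0, -1.362]
ft_force: [4.5, 3.6, -0.1]
opening: 0.185
```

```bash
python3 s.py
```

```text
t 11.55 op 0.185 yaw -78.02 Ft -2.61 Fn -5.11 Fz -0.12 Mz -0.01 | r 47.7 ang 14.25 turned 135.75
```

Request:
{"fn": "arm_command", "kwargs": {
  "motion": [-1,0.8,0,0,0,0,1,-1,1.6,0,0,0,0,2,-1,2.4,0,0,0,0,3]
}}

```text
t: 11.85
eef_pos: [567.6, 163.5, 68.9]
tcp_rot: [-3.138, 0.0, -1.414]
ft_force: [5.1, 4.3, 0.3]
opening: 0.18
```

```bash
python3 s.py
```

```text
t 11.85 op 0.180 yaw -81.04 Ft -3.49 Fn -5.71 Fz 0.33 Mz -0.05 | r 47.8 ang 10.84 turned 139.16
```

```bash
python3 s.py
python3 - <<'E'
from h import *
for i in range(3): im,d=env.read_camera("scene"); exec(open("s.py").read())
save("s4",im)
E
```

```text
t 11.85 op 0.180 yaw -81.04 Ft -3.49 Fn -5.71 Fz 0.33 Mz -0.05 | r 47.8 ang 10.84 turned 139.16
t 11.90 op 0.180 yaw -81.11 Ft -1.24 Fn -6.07 Fz -0.24 Mz 0.00 | r 47.7 ang 10.77 turned 139.23
t 11.95 op 0.187 yaw -81.03 Ft -1.56 Fn -6.46 Fz 0.04 Mz -0.02 | r 47.7 ang 10.82 turned 139.18
t 12.00 op 0.182 yaw -81.00 Ft -1.52 Fn -4.95 Fz -0.70 Mz 0.01 | r 47.7 ang 10.82 turned 139.18
```

Request:
{"fn": "arm_command", "kwargs": {
  "motion": [-1,0.8,0,0,0,0,1,-1,1.6,0,0,0,0,2,-1,2.4,0,0,0,0,3,-1,2.4,0,0,0,0,3]
}}

```text
t: 12.4
eef_pos: [568.0, 161.0, 68.9]
tcp_rot: [-3.138, 0.0, -1.467]
ft_force: [5.4, 1.3, -0.6]
opening: 0.181
```

```bash
python3 s.py
```

```text
t 12.40 op 0.181 yaw -84.03 Ft -0.77 Fn -5.51 Fz -0.63 Mz 0.05 | r 47.7 ang 7.84 turned 142.16
```

Request:
{"fn": "arm_command", "kwargs": {
  "motion": [-1,0.8,0,0,0,0,1,-1,1.6,0,0,0,0,2,-1,2.4,0,0,0,0,3]
}}

```text
t: 12.7
eef_pos: [568.3, 159.1, 68.9]
tcp_rot: [-3.138, 0.001, -1.519]
ft_force: [4.9, 5.8, -0.9]
opening: 0.182
```

```bash
python3 s.py
```

```text
t 12.70 op 0.182 yaw -87.05 Ft -5.50 Fn -5.20 Fz -0.94 Mz 0.00 | r 47.8 ang 5.54 turned 144.46
```

Request:
{"fn": "arm_command", "kwargs": {
  "motion": [-1,0.8,0,0,0,0,1,-1,1.6,0,0,0,0,2,-1,2.4,0,0,0,0,3]
}}

```text
t: 13.0
eef_pos: [568.4, 156.9, 68.9]
tcp_rot: [-3.138, 0.001, -1.571]
ft_force: [5.4, 6.0, -0.8]
opening: 0.184
```

Run:
```python
from h import *
exec(open("s.py").read())
for i in range(3): im,d=env.read_camera("scene"); exec(open("s.py").read())
```

```text
t 13.00 op 0.184 yaw -90.04 Ft -5.96 Fn -5.35 Fz -0.81 Mz -0.00 | r 47.8 ang 2.82 turned 147.18
t 13.05 op 0.182 yaw -90.10 Ft -5.79 Fn -5.82 Fz -0.37 Mz 0.04 | r 47.8 ang 2.66 turned 147.34
t 13.10 op 0.180 yaw -90.03 Ft -4.47 Fn -4.82 Fz -1.18 Mz 0.02 | r 47.8 ang 2.63 turned 147.37
t 13.15 op 0.182 yaw -90.00 Ft -4.68 Fn -5.39 Fz -0.70 Mz -0.04 | r 47.8 ang 2.62 turned 147.38
```

Request:
{"fn": "arm_command", "kwargs": {
  "motion": [-1,0.8,0,0,0,0,1,-1,1.6,0,0,0,0,2,-1,2.4,0,0,0,0,3]
}}

```text
t: 13.45
eef_pos: [568.5, 154.4, 68.9]
tcp_rot: [-3.138, 0.002, -1.624]
ft_force: [6.0, 6.3, -0.4]
opening: 0.183
```

Run:
```python
from h import *
exec(open("s.py").read())
for i in range(2): im,d=env.read_camera("scene"); exec(open("s.py").read())
```

```text
t 13.45 op 0.183 yaw -93.04 Ft -6.65 Fn -5.66 Fz -0.45 Mz -0.01 | r 47.8 ang -0.16 turned 150.16
t 13.50 op 0.184 yaw -93.10 Ft -5.46 Fn -6.07 Fz -1.24 Mz -0.04 | r 47.8 ang -0.29 turned 150.29
t 13.55 op 0.183 yaw -93.03 Ft -5.43 Fn -5.44 Fz -1.39 Mz 0.02 | r 47.8 ang -0.36 turned 150.36
```

Request:
{"fn": "arm_command", "kwargs": {
  "motion": [-1,0.8,0,0,0,0,1,-1,1.6,0,0,0,0,2,-1,2.4,0,0,0,0,3]
}}

```text
t: 13.85
eef_pos: [568.4, 151.9, 68.9]
tcp_rot: [-3.138, 0.002, -1.676]
ft_force: [6.3, 5.0, -1.1]
opening: 0.188
```

Run:
```python
from h import *
exec(open("s.py").read())
for i in range(2): im,d=env.read_camera("scene"); exec(open("s.py").read())
```

```text
t 13.85 op 0.188 yaw -96.04 Ft -5.65 Fn -5.74 Fz -1.11 Mz 0.03 | r 47.8 ang -3.07 turned 153.07
t 13.90 op 0.184 yaw -96.10 Ft -3.74 Fn -6.10 Fz 0.27 Mz -0.00 | r 47.8 ang -3.29 turned 153.29
t 13.95 op 0.180 yaw -96.03 Ft -3.21 Fn -5.72 Fz 0.13 Mz -0.04 | r 47.8 ang -3.38 turned 153.38
```

Request:
{"fn": "arm_command", "kwargs": {
  "motion": [-1,-0.8,0,0,0,0,-1,-1,-1.6,0,0,0,0,-2,-1,-1.6,0,0,0,0,-2]
}}

```text
t: 14.25
eef_pos: [568.4, 152.3, 68.9]
tcp_rot: [-3.139, -0.0, -1.639]
ft_force: [5.2, -4.3, 0.9]
opening: 0.185
```

Run:
```python
from h import *
exec(open("s.py").read())
for i in range(3): im,d=env.read_camera("scene"); exec(open("s.py").read())
```

```text
t 14.25 op 0.185 yaw -93.94 Ft 3.96 Fn -5.50 Fz 0.89 Mz -0.05 | r 47.8 ang -2.61 turned 152.61
t 14.30 op 0.183 yaw -93.97 Ft 2.65 Fn -4.56 Fz 0.18 Mz 0.07 | r 47.8 ang -2.59 turned 152.59
t 14.35 op 0.181 yaw -93.98 Ft 3.58 Fn -5.99 Fz 1.20 Mz 0.03 | r 47.8 ang -2.63 turned 152.63
t 14.40 op 0.185 yaw -93.98 Ft 3.26 Fn -5.87 Fz 0.34 Mz 0.01 | r 47.8 ang -2.61 turned 152.61
```

Request:
{"fn": "arm_command", "kwargs": {
  "motion": [-1,0.8,0,0,0,0,1,-1,1.6,0,0,0,0,2,-1,2.4,0,0,0,0,3,-1,3.2,0.1,0,0,0,4]
}}

```text
t: 14.8
eef_pos: [568.3, 150.2, 68.9]
tcp_rot: [-3.138, 0.002, -1.711]
ft_force: [6.8, 5.0, -1.2]
opening: 0.185
```

Run:
```python
from h import *
exec(open("s.py").read())
for i in range(3): im,d=env.read_camera("scene"); exec(open("s.py").read())
```

```text
t 14.80 op 0.185 yaw -98.04 Ft -5.89 Fn -6.02 Fz -1.15 Mz -0.00 | r 47.8 ang -5.11 turned 155.11
t 14.85 op 0.180 yaw -98.10 Ft -5.53 Fn -5.73 Fz 0.47 Mz -0.01 | r 47.8 ang -5.23 turned 155.23
t 14.90 op 0.179 yaw -98.03 Ft -4.56 Fn -5.19 Fz -1.38 Mz -0.04 | r 47.8 ang -5.27 turned 155.27
t 14.95 op 0.182 yaw -98.01 Ft -3.96 Fn -6.91 Fz -0.37 Mz 0.01 | r 47.8 ang -5.25 turned 155.25
```

Request:
{"fn": "arm_command", "kwargs": {
  "motion": [-1,-0.6,-0.3,0,0,0,-0.8,-1,-0.6,-0.6,0,0,0,-0.8,-0.3,-0.6,-0.6,0,0,0,-0.8,-0.3,-0.6,-0.6,0,0,0,-0.8,-0.3,-0.6,-0.6,0,0,0,-0.8,-0.3,-0.6,-0.6,0,0,0,-0.8,-0.3,-0.6,-0.6,-10,0,0,-0.8,-0.3,-0.6,-0.6,-30,0,0,-0.8,-0.3,-0.6,-0.6,-60,0,0,-0.8,-0.3,-0.6,-0.6,-90,0,0,-0.8,-0.3,-0.6,-0.6,-130,0,0,-0.8,-0.3,-0.6,-0.6,-130,0,0,-0.8]
}}

```text
t: 16.15
eef_pos: [569.1, 150.4, 204.3]
tcp_rot: [-3.134, 0.002, -1.696]
ft_force: [-0.1, -0.1, 0.6]
opening: 0.353
```

Run:
```python
from h import *
Z=dict(wheel_center=60,crank_knob=83,brake_tab=78)
c=env.calibration("wrist"); im,d=env.read_camera("wrist"); save("w5",im); np.save("w5d.npy",d)
P=cloud("wrist",d,c); x,y,z=P[...,0],P[...,1],P[...,2]
for l,zz in Z.items():
        for r in env.spot_point("wrist",l)[:1]:
            print(l,round(r["confidence"],2),np.round(r["location"],1),np.round(px2w("wrist",r["location"],z=zz,c=c),1))
for cx,cy,zl,zh in [(567,150,94,104),(506,45,88,98),(521,155,67,75)]:
    m=(np.hypot(x-cx,y-cy)<18)&(z>zl)&(z<zh); print(m.sum(),np.round([x[m].mean(),y[m].mean(),z[m].mean(),np.ptp(x[m]),np.ptp(y[m])],1))
s=env.state(); print({k:np.round(s[k],3).tolist() for k in ["t","joints","eef_pos","tcp_rot","ft_force","opening"]})
im,d=env.read_camera("scene"); save("s5",im)
```

```text
wheel_center 0.74 [323.4 276.4] [520.7 152.5  60. ]
crank_knob 0.62 [322. 235.] [566.8 148.3  83. ]
brake_tab 0.63 [444.1 281.1] [509.3  44.5  78. ]
356 [567.7 149.9  99.2  17.   16.9]
219 [513.9  44.6  92.7  12.6  13.2]
233 [522.7 153.9  71.3  15.7  15.4]
{'t': 16.35, 'joints': [0.146, 0.454, 1.675, 0.0, 1.014, 1.842], 'eef_pos': [566.814, 150.007, 197.932], 'tcp_rot': [3.14, -0.0, -1.696], 'ft_force': [0.305, -0.273, 0.332], 'opening': 0.35}
```

View pics/w5.png

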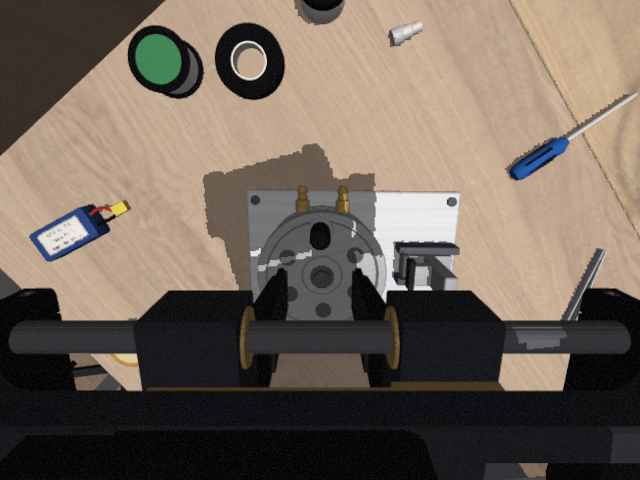

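View pics/s5.png

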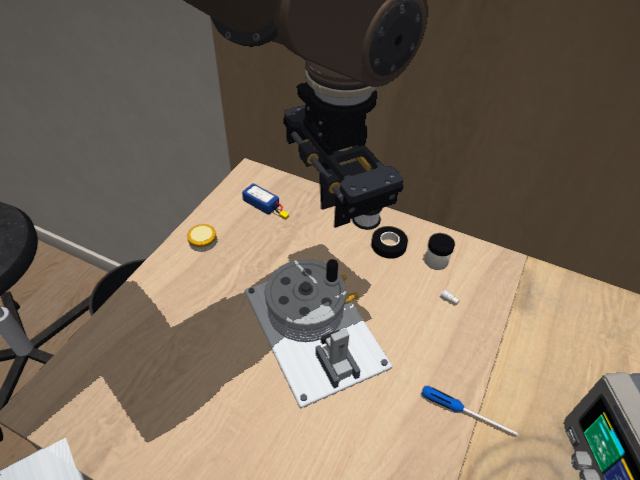

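Request:
{"fn": "arm_command", "kwargs": {
  "motion": [-1,40,13,0,0,0,0.5,-1,85,28,0,0,0,0.5,-1,120,40,0,0,0,0.5,-1,143,47,10,0,0,0.5,-1,143,47,40,0,0,0.5,-1,143,47,60,0,0,0.5,-1,143,47,60,0,0,0.5,-1,143,47,60,0,0,0.5]
}}

```text
t: 17.2
eef_pos: [502.8, 14.2, 138.4]
tcp_rot: [3.14, 0.0, -1.705]
ft_force: [-0.7, 0.8, 0.2]
opening: 0.006
```

Run:
```python
from h import *
c=env.calibration("wrist"); im,d=env.read_camera("wrist"); save("w6",im)
P=cloud("wrist",d,c); x,y,z=P[...,0],P[...,1],P[...,2]
print([ (r["confidence"],r["location"],px2w("wrist",r["location"],z=78,c=c)) for r in env.spot_point("wrist","brake_tab")])
m=(np.hypot(x-506,y-45)<22)&(z>90)&(z<98); print(m.sum())
if m.sum()>5: print(cv2.minAreaRect(np.stack([x[m],y[m]],1).astype(np.float32)))
im,d=env.read_camera("top"); save("t6",im)
r=env.spot_point("top","crank_knob"); print([(q["confidence"],px2w("top",q["location"],z=83)) for q in r])
s=env.state(); print({k:np.round(s[k],3).tolist() for k in ["t","joints","eef_pos","tcp_rot","ft_force","opening"]})
```

```text
[(0.71, [273.2, 250.2], array([508.63691268,  44.90806935,  78.        ]))]
662
((507.1563415527344, 44.31974792480469), (12.218812942504883, 24.07567596435547), 82.50322723388672)
[(0.49, array([566.80752635, 148.79167717,  83.        ]))]
{'t': 17.4, 'joints': [-0.103, 0.419, 1.938, 0.0, 0.783, 1.601], 'eef_pos': [503.231, 14.249, 139.377], 'tcp_rot': [-3.14, 0.0, -1.705], 'ft_force': [0.223, -0.043, 0.485], 'opening': 0.008}
```

View pics/w6.png

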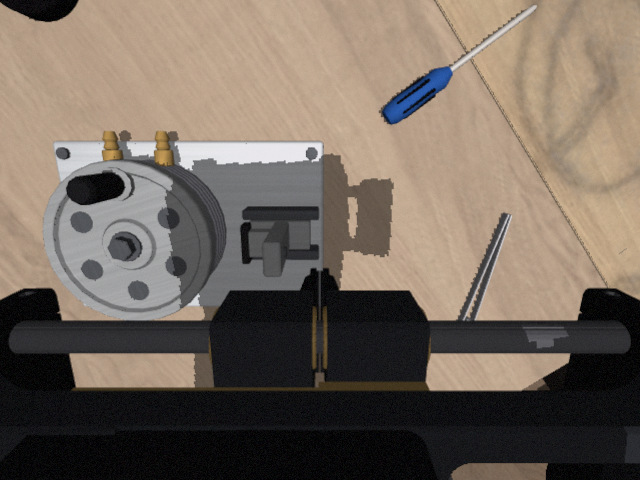

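View pics/t6.png

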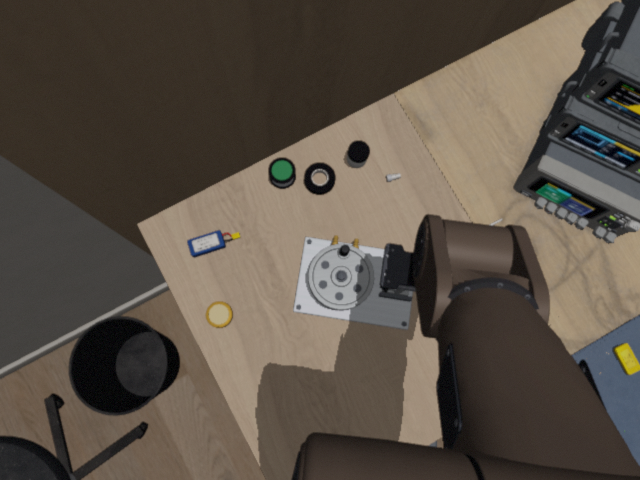

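Request:
{"fn": "arm_command", "kwargs": {
  "motion": [-1,0,0,30,0,0,0,-1,0,0,50,0,0,0,-1,0,0,62,0,0,0,-1,0,0,71,0,0,0,-1,0,0,71,0,0,0,-1,-4,0,71,0,0,0,-1,-8,0,71,0,0,0,-1,-11,0,71,0,0,0,-1,-14,0,71,0,0,0,-1,-17,0,71,0,0,0,-1,-20,0,71,0,0,0]
}}

```text
t: 18.5
eef_pos: [505.7, 34.0, 67.8]
tcp_rot: [-3.141, -0.0, -1.705]
ft_force: [-0.4, -3.3, 3.1]
opening: 0.006
```

```bash
python3 s.py
```

```text
t 18.50 op 0.006 yaw -97.67 Ft 3.35 Fn -0.10 Fz 3.09 Mz 0.06 | r 121.4 ang -97.11 turned 247.11
```

Request:
{"fn": "arm_command", "kwargs": {
  "motion": [-1,-2,0,0,0,0,0,-1,-4,0,0,0,0,0,-1,-6,0,0,0,0,0,-1,-7,0,0,0,0,0]
}}

```text
t: 18.9
eef_pos: [506.6, 41.0, 67.7]
tcp_rot: [-3.141, 0.0, -1.705]
ft_force: [-0.3, -2.4, 2.3]
opening: 0.004
```

Request:
{"fn": "arm_command", "kwargs": {
  "motion": [-1,-1,0,0,0,0,0,-1,-2,0,0,0,0,0]
}}

```text
t: 19.1
eef_pos: [506.8, 42.9, 67.6]
tcp_rot: [-3.142, 0.0, -1.705]
ft_force: [0.1, -1.8, 2.3]
opening: 0.005
```

Request:
{"fn": "arm_command", "kwargs": {
  "motion": [-1,-1,0,0,0,0,0,-1,-1.5,0,0,0,0,0]
}}

```text
t: 19.3
eef_pos: [507.0, 44.4, 67.6]
tcp_rot: [-3.141, 0.0, -1.705]
ft_force: [0.0, -3.4, 2.7]
opening: 0.003
```

Request:
{"fn": "arm_command", "kwargs": {
  "motion": [-1,-1,0,0,0,0,0,-1,-1.5,0,0,0,0,0]
}}

```text
t: 19.5
eef_pos: [507.2, 45.9, 67.6]
tcp_rot: [-3.141, 0.0, -1.705]
ft_force: [0.6, -1.9, 2.4]
opening: 0.007
```

Request:
{"fn": "arm_command", "kwargs": {
  "motion": [-1,-1,0,0,0,0,0,-1,-1.5,0,0,0,0,0]
}}

```text
t: 19.7
eef_pos: [507.4, 47.4, 67.6]
tcp_rot: [-3.141, 0.0, -1.705]
ft_force: [0.5, -2.4, 2.7]
opening: 0.008
```

Request:
{"fn": "arm_command", "kwargs": {
  "motion": [-1,-1,0,0,0,0,0,-1,-1.5,0,0,0,0,0]
}}

```text
t: 19.9
eef_pos: [507.6, 48.9, 67.6]
tcp_rot: [-3.141, 0.0, -1.705]
ft_force: [1.4, -2.4, 2.9]
opening: 0.008
```

Request:
{"fn": "arm_command", "kwargs": {
  "motion": [-1,-1,0,0,0,0,0,-1,-1.5,0,0,0,0,0]
}}

```text
t: 20.1
eef_pos: [507.8, 50.0, 67.7]
tcp_rot: [-3.141, -0.0, -1.705]
ft_force: [-0.5, -9.5, 3.5]
opening: 0.01
```

Request:
{"fn": "arm_command", "kwargs": {
  "motion": [-1,-1,0,0,0,0,0,-1,-1.5,0,0,0,0,0]
}}

```text
t: 20.3
eef_pos: [507.8, 50.3, 67.7]
tcp_rot: [3.141, -0.002, -1.704]
ft_force: [-2.7, -23.6, 4.8]
opening: 0.005
```

Run:
```python
from h import *
im,d=env.read_camera("scene"); save("s7",im)
im,d=env.read_camera("wrist"); save("w7",im)
```

```text
(no output)
```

View pics/s7.png

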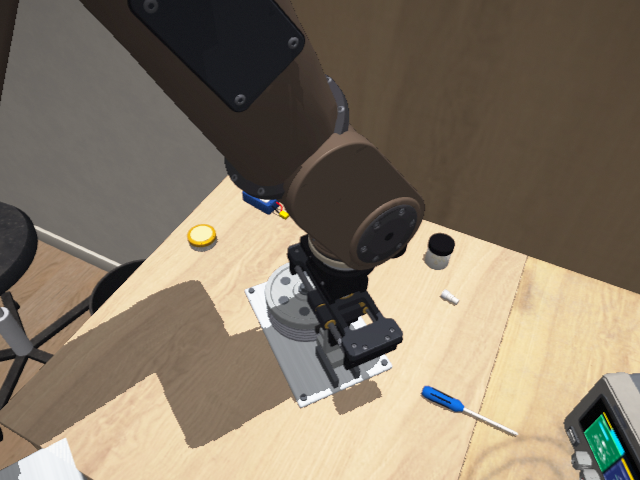

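View pics/w7.png

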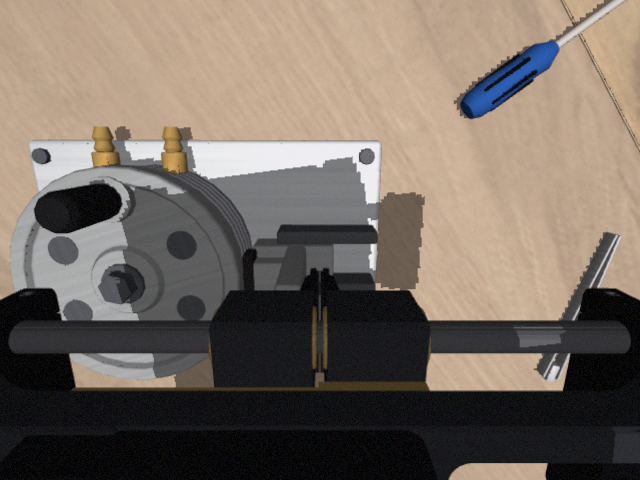

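Request:
{"fn": "arm_command", "kwargs": {
  "motion": [-1,2,0,0,0,0,0,-1,6,0,0,0,0,0,-1,14,0,0,0,0,0,-1,20,0,0,0,0,0,-1,20,0,-30,0,0,0,-1,20,0,-80,0,0,0,-1,20,0,-120,0,0,0,-1,20,0,-140,0,0,0,-1,20,0,-140,0,0,0]
}}

```text
t: 21.3
eef_pos: [506.2, 31.6, 210.3]
tcp_rot: [-3.136, 0.001, -1.705]
ft_force: [-0.5, 0.3, -0.3]
opening: 0.005
```

Run:
```python
from h import *
c=env.calibration("wrist"); im,d=env.read_camera("wrist"); save("w8",im)
P=cloud("wrist",d,c); x,y,z=P[...,0],P[...,1],P[...,2]
for cx,cy,zl,zh in [(567,150,94,104),(509,63,89,98),(521,155,67,75)]:
    m=(np.hypot(x-cx,y-cy)<20)&(z>zl)&(z<zh); print(m.sum(),cv2.minAreaRect(np.stack([x[m],y[m]],1).astype(np.float32)) if m.sum() else 0)
im,d=env.read_camera("top"); save("t8",im)
for l in ["flux_tin","battery_pack","tape_roll"]: print(l,[px2w("top",q["location"],z=0).round(1) for q in env.spot_point("top",l)[:1]])
s=env.state(); print({k:np.round(s[k],3).tolist() for k in ["t","eef_pos","ft_force"]})
```

```text
398 ((566.9253540039062, 148.97486877441406), (16.156932830810547, 16.835859298706055), 80.27719116210938)
403 ((509.9654846191406, 63.697200775146484), (12.22341537475586, 23.179981231689453), 81.72987365722656)
250 ((521.916015625, 153.72055053710938), (14.757240295410156, 15.876269340515137), 36.88360595703125)
flux_tin [array([443.7, 383.5,   0. ])]
battery_pack [array([596.2, 402.7,   0. ])]
tape_roll [array([729.1, 202.6,   0. ])]
{'t': 21.55, 'eef_pos': [504.756, 31.856, 206.316], 'ft_force': [-0.445, 0.675, -0.612]}
```

View pics/w8.png

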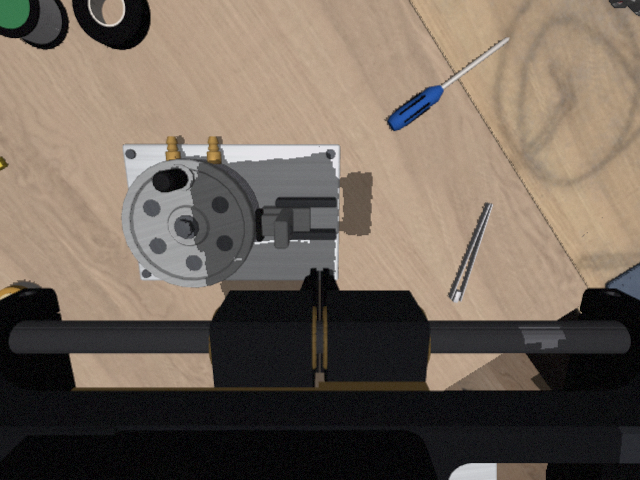

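```bash
python3 -c "
from cell import env
print(env.job_done())"
```

```text
the job is handed in; nothing more can be done
None
```

The pump is parked, the brake shoe is home, and the job was handed in at about 21.6 s. I could not fully confirm where the crest was.

**Turning the wheel:** I gripped the knob and turned it slowly clockwise. Resistance rose from about 2 N to 12–16 N at about 115 degrees of turn and gave way at about 132–133 degrees. I kept hold, stopped at about 155 degrees (about 22 degrees past the peak), and then let go. In the pictures taken after release the knob stayed where I left it.

**Brake:** I pushed the tab until the force climbed from about 2.5 N to 24 N, moving it about 19.5 mm. The last wrist picture shows the shoe on the rim and the wheel unmoved. I then backed the gripper off clear of everything.

**Bystanders:** I touched none of them. The camera puts them within about 8 mm of where they started. The largest shift was the battery pack, about 7 mm, which I put down to noise in the detections.

**What did not match:**
- **Shape of the peak:** The resistance came on abruptly and stayed nearly flat, where the description says it grows over 0.35 rad. Its readings also went above the stated 7–12 N.
- **Forward pull:** I never felt a clear pull just past the peak; the drag only dropped to about 1–3 N.
- **Why I still took it as the crest:** The widths of the resistance and of the drop after it fit the description. An even drag of about 4–5 N followed, which reversed when I backed up slightly, and I felt no further rise up to 155 degrees.
- **Valve stem:** I could not check it, as no reading was available to me.

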